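Clear the drawer's way and put the countersink away

ROBOT

A 6-joint arm with a two-finger parallel gripper is mounted at the origin on the work surface. World frame = base frame: x ahead of the robot, y to its left, z up, the work surface at z = 0. Lengths are in m, angles in rad, forces in N, time in s.
With the tool pointing down it reaches from about 0.275 to 0.875 m from the base axis. Payload 12.5 kg.
Tool frame: the origin (TCP) lies midway between the tips of the shut fingers; the grasp point (between the pads) lies 19 mm behind it; z points along the fingers, y is the line along which they close (so a half turn about z gives the same grasp; the last joint's range is limited). The gripper opens to 85 mm and grips with 20 to 120 N. Pads are 22 mm wide; open, the fingers measure 114 mm over their backs; the gripper's body (76 mm by 85 mm) begins 54 mm behind the grasp point. The pads swing forward as they close: fully open they stand 13 mm farther back than shut.
Start: joints at [-0.085, 0.351, 1.652, -0, 1.139, -0.085], TCP at [0.55, 0, 0.231] pointing down, gripper open.
Joint ranges: [-2.75, 2.75], [-0.79, 2.1], [0.01, 2.65], [-1.57, 4.71], [0.07, 3.14], [-2.87, 2.87]. Speed limits (rad/s): [2.22, 2.22, 2.79, 3.14, 3.14, 3.14].

INTERFACE

Orientations are given as a unit quaternion [w, x, y, z].
In Python, from workcell import sensors, vision, finish_job gives the robot as it stands.
- The arm moves only by the shell command python3 -m jog 'ROWS'. ROWS is JSON, a list of rows, each an object with "travel": the shift along the tool's x, y, z as a fraction of full scale, a list of three; "twist": the turn, a rotation vector about the tool's x, y, z as a fraction of full scale, a list of three; "gripper": the opening, from -1 (shut) to 1 (fully open), so that 0 is half open. A call has 1 to 20 rows; each row shifts and turns the commanded pose from where the row before left it, along the tool's axes as they then stand; what a row does not reach is not made up. Full scale, the value 1, is 5 cm for a shift and 0.12 rad for a turn. A row lasts 1/10 s, in which the tool goes at most 50 mm and 8.59 degrees, less where a joint would pass 70% of its speed; a pose out of reach is approached as far as the arm can. A call with a number of a shift or a turn outside -1 to 1 is refused whole. A call with a gripper value outside its range is refused whole. The fingers move at their own pace and stop on an object; the grip force is fixed at half the most. Time passes only in rows, so rows that do not move let the fingers close. It gives the time, the measured TCP pose, the force, the opening and the grip force at its end, in the units of the state.
- sensors.observe(): the state, without advancing time (a new reading comes with each control period).
- vision.capture(name): name is "scene" or "side" or "wrist"; returns a dict with "img" (384x512x3 uint8, red, green, blue), "depth" (384x512 float32, m along the optical axis (not along the pixel's ray), 0 where there is no reading), "K" (3x3 intrinsics, pixels), "rvec" (rotation vector, rad) and "tvec" (3), from world to camera coordinates, as OpenCV has them. Camera axes: x right, y down, z forward; pixel columns grow to the right and rows downward; lengths in m; the calibration is good to about 2 mm. A picture is of the moment at which its call begins.
- finish_job(): hands the job in; it is judged then, once.
The state is a dict: "time": time; "joint_positions": joint angles; "joint_vel": joint speeds; "tau": joint torques, N m; "position": TCP position; "tool_rot": TCP orientation; "ft_force": force on the tool from outside, world axes, zero at the start; "moment": the same for the moment, N m; "grip_width": finger opening in m; "finger_force": force on a finger pad.
Only numpy, scipy, OpenCV 4.12 (cv2) and the standard library are available. Lean on these libraries where they do the work, as an engineer would, in place of code of your own. Each camera call takes 0.05 s, during which the arm holds its last target. There are 200 camera calls.

TASK

The hand countersink lying on the bench belongs in the empty wide bay of the tin tray in the grey drawer, but the bit case lies in the drawer's way. While the drawer is still shut, move the bit case onto the rubber mat so that it lies flat and wholly on it; then pull the drawer out as far as it goes, lay the countersink flat in the empty bay and leave the drawer open. Put things down rather than dropping them, and do not disturb the plumb bob, the hold-down knob or the can.

Things in the scene. Friction and masses are not known exactly. Their poses are not given: they have to be found in the camera images.
- unit: Low grey steel drawer unit fixed on the bench, 280 wide (y), slightly turned. Origin: bench level, mid-width, in the plane of the shut drawer's front face; x points into the unit, away from the robot, z up. Its base sheet, 3 thick, reaches 216 in front of that plane.
- top_edge (a point): Middle of the front edge of the unit's galvanized worktable top, 30 in front of the shut drawer's face, at the rim's upper side, height 170. The top with its rim fills height 115 to 170 and overhangs the pull, so a gripper pointing straight down cannot reach the pull: tilt it 35 to 50 degrees, fingers pointing forward and down under the top.
- lip (a point): Middle of the low lip on the base sheet's front edge, 15 high, 8 thick, 212 in front of the shut drawer's face, at its upper side. It keeps what lies before the drawer from being pushed away; the drawer passes over it.
- drawer (a joint): How far the drawer is out, in m: 0 shut (may start up to 0.01), 0.18 at its stop. It slides along the unit's -x against about 3 N of friction and stays where left. Its front is 262 wide, 8 thick, from height 22 to 108.
- pull (a point): The drawer's pull: an upright steel plate at mid-width of the drawer front, 12 thick (y), 35 high (height 30 to 65), standing out 52 towards the robot; its last 22 stick out beyond the top. Pinch it from its two sides. This point is at mid-height and mid-thickness, 11 from the free end; moves with the drawer, axes as the unit's.
- bay (a point): Point on the floor (height 29) of the tin tray's empty wide bay; moves with the drawer, axes as the unit's. The bay spans y -86 to +86 and x -65 to +142 of it; tray walls stand 33 above the floor, the drawer front (inner face at x -70) 79. With the drawer out, the part up to x +72 lies clear of the top. The narrow bay at its -y side holds three reamers.
- bit_case: Green plastic drill-bit case, a closed box 140 long (x), 55 wide (y), 40 high, about 0.35 kg. Origin: centre of its underside. It lies on the base sheet crosswise before the drawer.
- case_end_a (a point): Middle of the case's one short end, at its lower edge (x = +70 of the case).
- case_end_b (a point): Middle of the case's other short end, at its lower edge (x = -70 of the case).
- mat: Black rubber mat fixed on the bench, 200 (x) by 140 (y), 4 thick, to the left or the right of the drawer unit. Origin: centre of its underside.
- countersink: Hand countersink lying on the bench, on the other side than the mat: 130 long (x from -65 to +65), an eight-sided wooden handle 28 across flats from x = -65 to +20 with flats up, down and at both sides, then a thin neck and a steel cone 26 thick. About 0.22 kg. Origin: on its underside, at half length; good to grip there or a little towards -x.
- cs_center (a point): Middle of the countersink, on its long axis at half length, 14 above its underside; axes as the countersink's.
- plumb_bob: Eight-sided brass plumb bob 124 long, 36 thick, lying on the unit's worktable top. Leave alone. Origin: underside of its middle.
- hold_down_knob: Knurled steel hold-down knob 60 across, 73 high with its stud pointing up, on the unit's worktable top. Leave alone. Origin: centre of its underside.
- fluid_can: Steel can 66 across, 150 high, standing on the bench beside the unit. Leave alone. Origin: centre of its underside.
There are look-alikes about, which are no part of the job. What is shaped like the mat but white is not meant. Of the things like the countersink, leave any that is red; of the rest the larger one is meant.

How it is judged:
By the outcome, as a careful person would: the job done as asked, in the order asked, and still so for the second after the job is handed in, with the robot touching nothing.
It also fails if it takes over 70 s, if anything falls off the work surface, if the arm or the gripper's body presses on something with over 40 N, if the wrist force passes 120 N, or if a joint passes its speed limit or range.

## Working session

There is one attempt and no reset: what is moved stays moved. The work goes in short steps, Python scripts to look and compute and a shell command to move; the robot and the scene stay as the last step left them, time stands still between calls to the robot, and variables do not carry over. Pictures are saved under pics/ and viewed, at most 10 in all, crops included, and the job is handed in when it is done.

```bash
mkdir -p pics; cat > h.py <<'E'
import numpy as np, cv2, pickle
from workcell import sensors, vision
from scipy.spatial.transform import Rotation as R
def cap(n,tag):
    c=vision.capture(n); pickle.dump(c,open(f'pics/{tag}.pkl','wb')); cv2.imwrite(f'pics/{tag}.png',c['img'][:,:,::-1]); return c
def load(tag): return pickle.load(open(f'pics/{tag}.pkl','rb'))
def cloud(c):
    d=c['depth']; v,u=np.mgrid[:d.shape[0],:d.shape[1]]; K=c['K']
    p=np.stack([(u-K[0,2])/K[0,0]*d,(v-K[1,2])/K[1,1]*d,d],-1)
    Rm=cv2.Rodrigues(np.array(c['rvec'],float))[0]
    w=(p-np.array(c['tvec']).ravel())@Rm; w[d==0]=np.nan; return w
def ray(c,u,v,z):
    "world point of pixel at height z"
    Rm=cv2.Rodrigues(np.array(c['rvec'],float))[0]; t=np.array(c['tvec']).ravel()
    o=-Rm.T@t; r=Rm.T@np.linalg.inv(c['K'])@[u,v,1]; return o+r*(z-o[2])/r[2]
E
python3 - <<'E'
from h import *
a=cap('scene','s0');b=cap('side','d0')
im=np.hstack([a['img'],b['img']])
cv2.imwrite('pics/v0.png',cv2.resize(a['img'],(800,600),interpolation=2)[:,:,::-1]);cv2.imwrite('pics/v1.png',cv2.resize(b['img'],(800,600),interpolation=2)[:,:,::-1])
print(sensors.observe())
E
```

```text
{'time': 0.1, 'joint_positions': array([-8.45927615e-02,  3.51179610e-01,  1.65237567e+00,  5.77334989e-06,
        1.13913892e+00, -8.46293968e-02]), 'joint_vel': array([-0.000879  , -0.00010324, -0.00128565, -0.00148981,  0.00112803,
        0.00095645]), 'tau': array([ 7.48983075e-04, -5.06837368e+01, -2.91875267e+01, -4.43532826e-05,
        2.64409253e-03,  5.99887670e-06]), 'position': array([5.49684140e-01, 5.77340361e-05, 2.30807852e-01]), 'tool_rot': array([-4.22664428e-04,  7.07094576e-01,  7.07118771e-01, -3.53144981e-04]), 'ft_force': array([ 0.13479518, -0.33697354,  0.20865775]), 'moment': array([-0.00944471, -0.0076986 , -0.00737543]), 'finger_force': 0.0, 'grip_width': 0.08562527309475791}
```

View pics/v0.png

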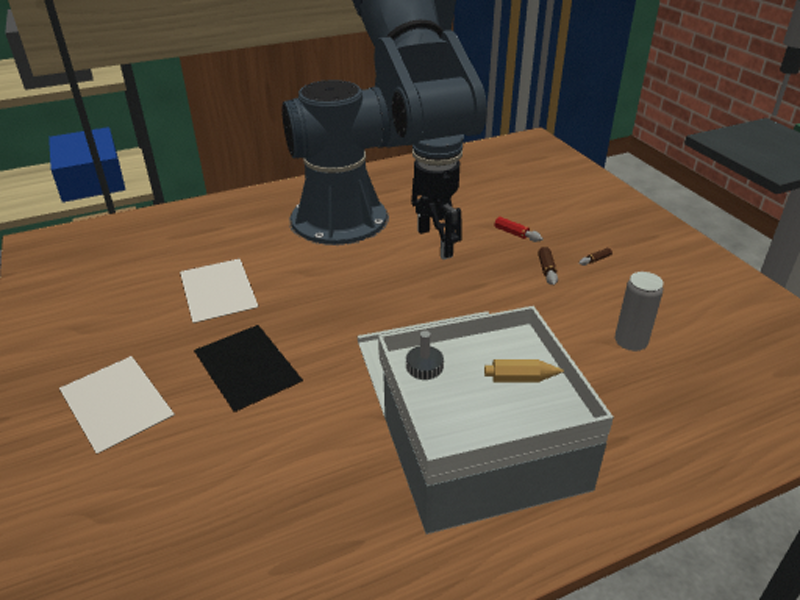

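View pics/v1.png

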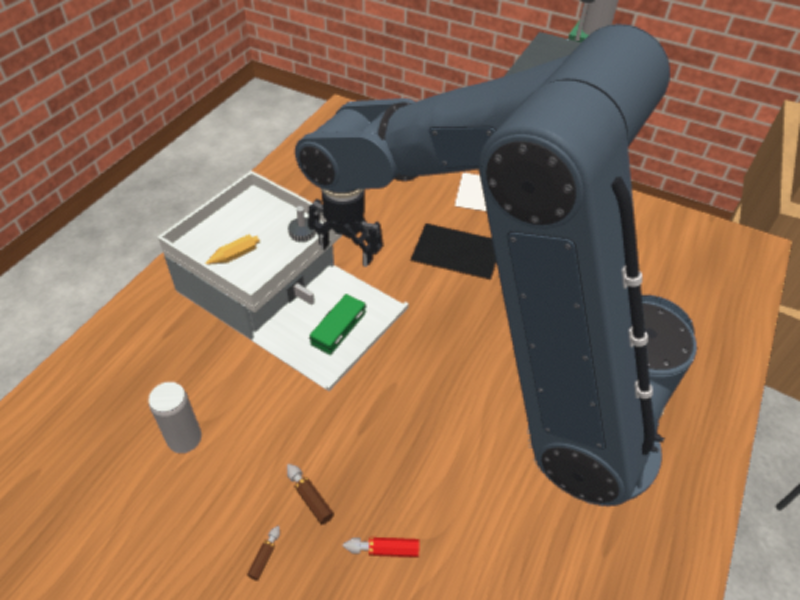

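The scene view shows the unit, with the mat (248,367) at −y and the can (640,310) at +y. The side view shows the case (338,323) before the pull (303,292). The large brown countersink is at (310,495), with the red one and the small one near it.

```bash
python3 - <<'E'
from h import *
np.set_printoptions(precision=4,suppress=True)
def rect(P,n):
    r=cv2.minAreaRect((P[:,:2]*1000).astype(np.float32)); print(n,len(P),'c',r[0],'size',r[1],'ang',r[2],'z',np.percentile(P[:,2],[2,50,98])); return r
for tag in ['d0','s0']:
    c=load(tag);w=cloud(c);im=c['img'].astype(int);r,g,b=im[...,0],im[...,1],im[...,2]
    V=np.isfinite(w[...,2])
    ok=V&(w[...,0]>.25)&(w[...,0]<1.2)&(abs(w[...,1])<.75)
    m=ok&(g>1.5*r)&(g>1.3*b)&(w[...,2]<.1)&(w[...,2]>.0)
    if m.sum()>50:
        rect(w[m],'case all'); t=m&(w[...,2]>.037); rect(w[t],'case top')
    m=ok&(im.max(2)<45)&(abs(w[...,2])<.012)&(w[...,1]<-.1)
    m=cv2.morphologyEx(m.astype(np.uint8),cv2.MORPH_OPEN,np.ones((3,3)))>0
    if m.sum()>50: rect(w[m],tag+' mat')
    # objects at +y above bench
    m=ok&(w[...,2]>.006)&(w[...,2]<.06)&(w[...,1]>.1)
    n,l,s,ce=cv2.connectedComponentsWithStats(m.astype(np.uint8))
    for i in range(1,n):
        if s[i,4]>25: print(tag,'comp',ce[i]/.64,np.median(im[l==i],0)); rect(w[l==i],'  ')
    # unit top rim
    m=ok&(w[...,2]>.163)&(w[...,2]<.176)&(w[...,0]>.4)
    m=cv2.morphologyEx(m.astype(np.uint8),cv2.MORPH_OPEN,np.ones((2,2)))>0
    rr=rect(w[m],tag+' rim'); print(cv2.boxPoints(rr))
E
```

```text
case all 633 c (573.775146484375, 4.841766357421875) size (141.12164306640625, 57.32589340209961) ang 87.51744079589844 z [0.0158 0.0413 0.0469]
case top 507 c (574.5645141601562, 4.663604736328125) size (141.41444396972656, 55.702571868896484) ang 86.61827087402344 z [0.0376 0.0421 0.047 ]
d0 mat 1124 c (451.21319580078125, -349.2287292480469) size (190.0619659423828, 135.19876098632812) ang 11.32235050201416 z [-0.0022  0.003   0.0086]
d0 comp [231.3776 317.8997] [91. 93. 92.]
   294 c (789.9568481445312, 110.23120880126953) size (19.88775062561035, 149.79629516601562) ang 89.78759765625 z [0.0072 0.0336 0.0589]
d0 comp [334.1647 379.0565] [217.5 219.5 211.5]
   52 c (513.6339111328125, 124.22635650634766) size (50.74946975708008, 19.785175323486328) ang 77.01589965820312 z [0.0063 0.0135 0.018 ]
d0 comp [184.9182 439.9075] [108. 102.  98.]
   233 c (679.1953125, 383.2625732421875) size (64.5270004272461, 30.396377563476562) ang 60.9351921081543 z [0.0071 0.0333 0.0591]
d0 comp [309.4736 494.2721] [105.  65.  42.]
   428 c (428.253662109375, 355.7442321777344) size (29.053667068481
[... 1157 characters left out ...]
ang 65.3185806274414 z [0.0105 0.0229 0.031 ]
s0 comp [595.4403 255.8949] [71.5 48.  33. ]
   110 c (435.8420104980469, 477.5932312011719) size (24.80027961730957, 99.3559799194336) ang 6.08939790725708 z [0.0066 0.0156 0.0232]
s0 comp [476.9531 314.0067] [166.5 163.5 153.5]
   28 c (514.2872924804688, 123.59242248535156) size (46.50658416748047, 11.748379707336426) ang 87.41490936279297 z [0.0114 0.0142 0.0173]
s0 comp [631.7524 335.2793] [68. 66. 64.]
   311 c (708.901123046875, 361.2886962890625) size (65.89812469482422, 41.68617630004883) ang 42.611328125 z [0.0072 0.0334 0.0587]
s0 rim 1686 c (nan, nan) size (nan, 0.0) ang nan z [nan nan nan]
[[nan nan]
 [nan nan]
 [nan nan]
 [nan nan]]
```

```bash
python3 - <<'E'
from h import *
np.set_printoptions(precision=4,suppress=True)
for tag in ['d0','s0']:
    c=load(tag);w=cloud(c);im=c['img'].astype(int)
    V=np.isfinite(w[...,2])
    sat=im.max(2)-im.min(2)
    m=V&(w[...,2]>.16)&(w[...,2]<.178)&(w[...,0]>.58)&(w[...,0]<1.3)&(abs(w[...,1])<.3)&(im.max(2)>60)
    P=w[m]; print(tag,len(P))
    # front line & sides: for bins of y take low percentile of x
    ys=np.arange(-.12,.13,.01); F=[]
    for y in ys:
        q=P[abs(P[:,1]-y)<.006]; q=q[q[:,0]<.75]
        if len(q)>3: F.append([np.percentile(q[:,0],5),y])
    F=np.array(F); 
    if len(F)>4:
        L=cv2.fitLine(F.astype(np.float32),cv2.DIST_HUBER,0,.01,.01).ravel(); L=L*np.sign(L[1]); print('front',L,'deg',np.degrees(np.arctan2(L[0],L[1]))); print(F.T)
    for s in (-1,1):
        F=[]
        for x in np.arange(.7,.98,.02):
            q=P[(abs(P[:,0]-x)<.011)&(P[:,1]*s>(.05 if s>0 else .1))]
            if len(q)>2: F.append([x,np.percentile(q[:,1]*s,95)*s])
        F=np.array(F)
        if len(F)>4: L=cv2.fitLine(F.astype(np.float32),cv2.DIST_HUBER,0,.01,.01).ravel(); print('side',s,L,np.degrees(np.arctan(L[1]/L[0])),F[:,1])
    # lip
    m=V&(w[...,2]>.009)&(w[...,2]<.022)&(w[...,0]>.43)&(w[...,0]<.54)&(abs(w[...,1])<.2)&(im.max(2)>110)&(sat<40)
    P=w[m]; print('lip',len(P))
    if len(P)>10:
        L=cv2.fitLine(P[:,:2].astype(np.float32),cv2.DIST_HUBER,0,.01,.01).ravel();L=L*np.sign(L[1]); t=(P[:,:2]-L[2:])@L[:2]; print(L,np.degrees(np.arctan2(L[0],L[1])),np.percentile(t,[1,99]), L[2:]+L[:2]*np.mean(np.percentile(t,[1,99])))
    # pull
    m=V&(w[...,2]>.048)&(w[...,2]<.075)&(w[...,0]>.55)&(w[...,0]<.68)&(abs(w[...,1])<.1)
    P=w[m]; print('pull',len(P)); 
    if len(P): print(P.min(0),P.max(0),np.median(P,0))
c=load('d0'); cv2.imwrite('pics/c0.png',cv2.resize(c['img'][150:260,90:300],(800,419),interpolation=2)[:,:,::-1])
E
```

```text
d0 1043
front [0.1306 0.9914 0.6788 0.023 ] deg 7.501499
[[ 0.7157  0.706   0.7036  0.669   0.6679  0.666   0.6678  0.6711  0.6723
   0.6711  0.6719  0.6754  0.6766  0.6773  0.6795  0.6819  0.6823  0.683
   0.6853  0.6859  0.6867  0.6906  0.6914  0.6939]
 [-0.11   -0.1    -0.09   -0.08   -0.07   -0.06   -0.05   -0.04   -0.03
  -0.02   -0.01   -0.      0.01    0.02    0.03    0.04    0.05    0.06
   0.07    0.08    0.09    0.1     0.11    0.12  ]]
side -1 [ 0.971  -0.2393  0.816  -0.1706] -13.843553 [-0.1169 -0.1627 -0.168  -0.1716 -0.1731 -0.1753 -0.1787 -0.1831 -0.1852
 -0.1888 -0.1858 -0.1348]
side 1 [ 0.9899 -0.1419  0.848   0.1028] -8.1564245 [0.1226 0.1211 0.1199 0.1154 0.1123 0.1102 0.1064 0.1037 0.1011 0.0986
 0.095  0.0928 0.0896 0.0865]
lip 210
[0.1432 0.9897 0.4987 0.0457] 8.23211 [-0.1697  0.1031] [0.4939 0.0128]
pull 50
[ 0.5543 -0.0566  0.048 ] [0.6788 0.0228 0.069 ] [ 0.6595 -0.0103  0.0598]
s0 2195
front [0.1352 0.9908 0.6799 0.001 ] deg 7.769064
[[ 0.6635  0.6665  0.6663  0.6672  0.6682  0.6704  0.6719  0.6713  0.6742
   0.6765  0.6762  0.6781  0.6797  0.6793  0.6827  0.685   0.6844  0.6861
   0.6877  0.689   0.6913  0.693   0.6925  0.6959  0.6964]
 [-0.12   -0.11   -0.1    -0.09   -0.08   -0.07   -0.06   -0.05   -0.04
  -0.03   -0.02   -0.01   -0.      0.01    0.02    0.03    0.04    0.05
   0.06    0.07    0.08    0.09    0.1     0.11    0.12  ]]
side -1 [ 0.9907 -0.136   0.816  -0.1779] -7.819043 [-0.1619 -0.1642 -0.1668 -0.1706 -0.1728 -0.1763 -0.1788 -0.1817 -0.184
 -0.1871 -0.1899 -0.1912 -0.1569]
side 1 [ 0.9906 -0.1371  0.834   0.1022] -7.877202 [0.1172 0.1184 0.115  0.1133 0.1093 0.1072 0.1038 0.101  0.0991 0.0953
 0.0931 0.0916 0.0879 0.0838]
lip 173
[0.1467 0.9892 0.4959 0.0041] 8.438217 [-0.132   0.1401] [0.4965 0.0081]
pull 0
```

View pics/c0.png

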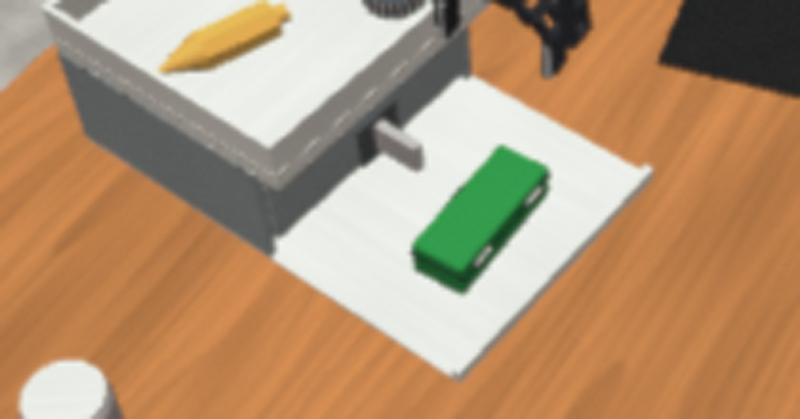

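Case centre is about (0.574, 0.005) with its long axis at 87°. Unit yaw is −7.9°, with its face at (0.706, −0.0215). The crop shows the case clear of the pull and lying ahead of it. Moving over it.

```bash
python3 -m jog '[{"travel":[0.018,0.097,0.44],"twist":[0,0,0],"gripper":1},{"travel":[0.018,0.097,0.44],"twist":[0,0,0],"gripper":1},{"travel":[0.018,0.097,0.44],"twist":[0,0,0],"gripper":1},{"travel":[0.018,0.097,0.44],"twist":[0,0,0],"gripper":1},{"travel":[0.018,0.097,0.44],"twist":[0,0,0],"gripper":1},{"travel":[0,0,0],"twist":[0,0,0.43],"gripper":1},{"travel":[0,0,0],"twist":[0,0,0],"gripper":1},{"travel":[0,0,0],"twist":[0,0,0],"gripper":1}]'
python3 - <<'E'
from h import *
c=cap('wrist','w1');w=cloud(c);im=c['img'].astype(int);r,g,b=im[...,0],im[...,1],im[...,2]
V=np.isfinite(w[...,2]);m=V&(g>1.5*r)&(g>1.3*b)
P=w[m&(w[...,2]>.034)];print(len(P),cv2.minAreaRect((P[:,:2]*1000).astype(np.float32)),np.median(P[:,2]))
m=V&(w[...,2]>.05)&(w[...,2]<.075)&(w[...,0]>.6);P=w[m];print('pull',len(P),P.min(0) if len(P) else '',P.max(0) if len(P) else '')
cv2.imwrite('pics/w1b.png',c['img'][:,:,::-1])
E
```

```text
time: 0.9
position: [0.5743, 0.0045, 0.1214]
tool_rot: [0.0, 0.725, 0.689, 0.0]
ft_force: [-0.5, 0.3, 0.2]
grip_width: 0.0855
finger_force: 0.0
13881 ((575.7930908203125, 3.7677841186523438), (124.16979217529297, 137.40542602539062), 35.19892883300781) 0.04272441887245409
pull 8887 [ 0.64835238 -0.07162679  0.05000454] [0.7257216  0.11804542 0.07499944]
```

View pics/w1b.png

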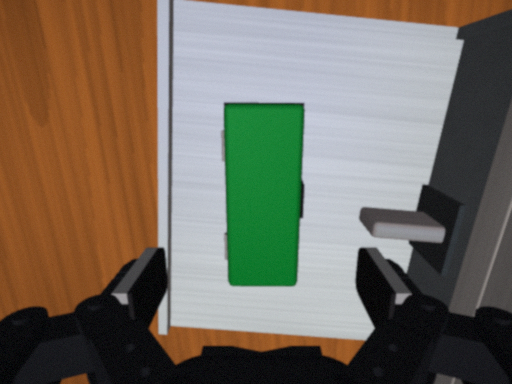

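The wrist view shows the case centred between the fingers at about column 264, its edges parallel to the tool. Descending and gripping.

```bash
python3 -m jog '[{"travel":[0,0,0.5],"twist":[0,0,0],"gripper":1},{"travel":[0,0,0.5],"twist":[0,0,0],"gripper":1},{"travel":[0,0,0.5],"twist":[0,0,0],"gripper":1},{"travel":[0,0,0.5],"twist":[0,0,0],"gripper":1},{"travel":[0,0,0.24],"twist":[0,0,0],"gripper":1},{"travel":[0,0,0.12],"twist":[0,0,0],"gripper":1},{"travel":[0,0,0],"twist":[0,0,0],"gripper":1},{"travel":[0,0,0],"twist":[0,0,0],"gripper":-1},{"travel":[0,0,0],"twist":[0,0,0],"gripper":-1},{"travel":[0,0,0],"twist":[0,0,0],"gripper":-1},{"travel":[0,0,0],"twist":[0,0,0],"gripper":-1},{"travel":[0,0,0],"twist":[0,0,0],"gripper":-1},{"travel":[0,0,0],"twist":[0,0,0],"gripper":-1},{"travel":[0,0,0],"twist":[0,0,0],"gripper":-1}]'
```

```text
time: 2.35
position: [0.575, 0.0045, 0.0045]
tool_rot: [0.001, 0.725, 0.689, 0.001]
ft_force: [-0.1, -1.0, 4.9]
grip_width: 0.0543
finger_force: 64.4
```

```bash
python3 -m jog '[{"travel":[0,0,-0.2],"twist":[0,0,0],"gripper":-1},{"travel":[0,0,-0.4],"twist":[0,0,0],"gripper":-1},{"travel":[0,0,-0.5],"twist":[0,0,0],"gripper":-1},{"travel":[0,0,-0.5],"twist":[0,0,0],"gripper":-1},{"travel":[0,0,-0.2],"twist":[0,0,0],"gripper":-1},{"travel":[-0.3,-0.087,0],"twist":[0,0,0],"gripper":-1},{"travel":[-0.6,-0.173,0],"twist":[0,0,0],"gripper":-1},{"travel":[-0.6,-0.173,0],"twist":[0,0,0],"gripper":-1},{"travel":[-0.6,-0.173,0],"twist":[0,0,0],"gripper":-1},{"travel":[-0.6,-0.173,0],"twist":[0,0,0],"gripper":-1},{"travel":[-0.6,-0.173,0],"twist":[0,0,0],"gripper":-1},{"travel":[-0.6,-0.173,0],"twist":[0,0,0],"gripper":-1},{"travel":[-0.6,-0.173,0],"twist":[0,0,0],"gripper":-1},{"travel":[-0.6,-0.173,0],"twist":[0,0,0],"gripper":-1},{"travel":[-0.6,-0.173,0],"twist":[0,0,0],"gripper":-1},{"travel":[-0.6,-0.173,0],"twist":[0,0,0],"gripper":-1},{"travel":[-0.6,-0.173,0],"twist":[0,0,0],"gripper":-1},{"travel":[-0.3,-0.087,0],"twist":[0,0,0],"gripper":-1}]' && python3 -m jog '[{"travel":[0,0,0],"twist":[0,0,0.5],"gripper":-1},{"travel":[0,0,0],"twist":[0,0,1],"gripper":-1},{"travel":[0,0,0],"twist":[0,0,1],"gripper":-1},{"travel":[0,0,0],"twist":[0,0,1],"gripper":-1},{"travel":[0,0,0],"twist":[0,0,1],"gripper":-1},{"travel":[0,0,0],"twist":[0,0,1],"gripper":-1},{"travel":[0,0,0],"twist":[0,0,1],"gripper":-1},{"travel":[0,0,0],"twist":[0,0,1],"gripper":-1},{"travel":[0,0,0],"twist":[0,0,1],"gripper":-1},{"travel":[0,0,0],"twist":[0,0,1],"gripper":-1},{"travel":[0,0,0],"twist":[0,0,1],"gripper":-1},{"travel":[0,0,0],"twist":[0,0,0.6],"gripper":-1},{"travel":[0,0,0],"twist":[0,0,0],"gripper":-1},{"travel":[0,0,0],"twist":[0,0,0],"gripper":-1}]'
python3 - <<'E'
from h import *
s=sensors.observe();q=s['tool_rot'];M=R.from_quat(q,scalar_first=True).as_matrix();print(s['position'],M.round(3))
c=cap('scene','s2');w=cloud(c);im=c['img'].astype(int);r,g,b=im[...,0],im[...,1],im[...,2]
m=(g>1.5*r)&(g>1.3*b)&(w[...,2]<.16)&(w[...,0]>.3)&(w[...,1]<-.1);P=w[m&(w[...,2]>.1)];print(len(P),np.percentile(w[m][:,2],[1,50,99]))
if len(P):print(cv2.minAreaRect((P[:,:2]*1000).astype(np.float32)))
cv2.imwrite('pics/s2c.png',cv2.resize(c['img'][130:290,60:270],(800,610))[:600,:,::-1])
E
```

```text
time: 4.15
position: [0.45, -0.3517, 0.0922]
tool_rot: [-0.001, 0.726, 0.688, -0.0]
ft_force: [0.5, -0.0, -2.9]
grip_width: 0.0543
finger_force: 64.1
time: 5.55
position: [0.4515, -0.3494, 0.0928]
tool_rot: [-0.0, 0.996, 0.095, -0.0]
ft_force: [-1.0, 0.4, -3.2]
grip_width: 0.0543
finger_force: 63.8
[ 0.45153832 -0.34935752  0.09276208] [[ 0.982  0.188 -0.001]
 [ 0.188 -0.982  0.001]
 [-0.001 -0.001 -1.   ]]
631 [0.00405394 0.12928938 0.1336796 ]
((454.89349365234375, -345.4535827636719), (139.44261169433594, 65.07969665527344), 10.309453964233398)
```

View pics/s2c.png

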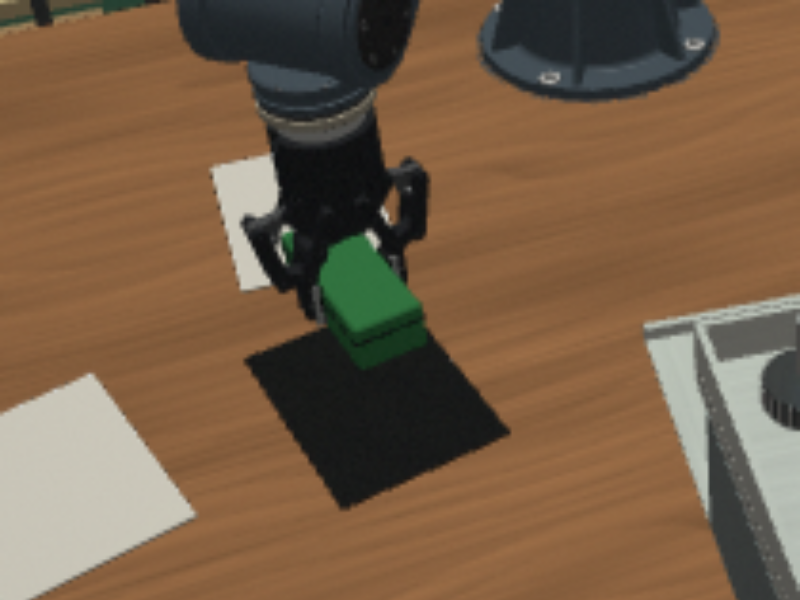

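The case hangs level above the mat, aligned with it. Setting it down.

```bash
python3 -m jog '[{"travel":[0,0,0.4],"twist":[0,0,0],"gripper":-1},{"travel":[0,0,0.5],"twist":[0,0,0],"gripper":-1},{"travel":[0,0,0.4],"twist":[0,0,0],"gripper":-1},{"travel":[0,0,0.25],"twist":[0,0,0],"gripper":-1},{"travel":[0,0,0.1],"twist":[0,0,0],"gripper":-1},{"travel":[0,0,0.04],"twist":[0,0,0],"gripper":-1},{"travel":[0,0,0.02],"twist":[0,0,0],"gripper":-1},{"travel":[0,0,0],"twist":[0,0,0],"gripper":-1},{"travel":[0,0,0],"twist":[0,0,0],"gripper":-1}]'
```

```text
time: 6.5
position: [0.4522, -0.3499, 0.0084]
tool_rot: [0.0, 0.996, 0.094, 0.0]
ft_force: [0.1, -0.7, -2.8]
grip_width: 0.0543
finger_force: 64.0
```

```bash
python3 -m jog '[{"travel":[0,0,0.03],"twist":[0,0,0],"gripper":-1},{"travel":[0,0,0.02],"twist":[0,0,0],"gripper":-1},{"travel":[0,0,0.02],"twist":[0,0,0],"gripper":-1},{"travel":[0,0,0],"twist":[0,0,0],"gripper":-1}]'
```

```text
time: 6.9
position: [0.4521, -0.3497, 0.0055]
tool_rot: [0.0, 0.996, 0.094, 0.0]
ft_force: [-5.1, 3.6, 13.5]
grip_width: 0.0544
finger_force: 65.7
```

```bash
python3 -m jog '[{"travel":[0,0,0],"twist":[0,0,0],"gripper":0.4},{"travel":[0,0,0],"twist":[0,0,0],"gripper":0.6},{"travel":[0,0,0],"twist":[0,0,0],"gripper":0.8},{"travel":[0,0,0],"twist":[0,0,0],"gripper":1},{"travel":[0,0,0],"twist":[0,0,0],"gripper":1},{"travel":[0,0,0],"twist":[0,0,0],"gripper":1},{"travel":[0,0,-0.2],"twist":[0,0,0],"gripper":1},{"travel":[0,0,-0.4],"twist":[0,0,0],"gripper":1},{"travel":[0,0,-0.6],"twist":[0,0,0],"gripper":1},{"travel":[0,0,-0.6],"twist":[0,0,0],"gripper":1},{"travel":[0,0,-0.6],"twist":[0,0,0],"gripper":1},{"travel":[0,0,-0.6],"twist":[0,0,0],"gripper":1},{"travel":[0,0,-0.6],"twist":[0,0,0],"gripper":1},{"travel":[0,0,-0.3],"twist":[0,0,0.9],"gripper":1},{"travel":[0,0,0],"twist":[0,0,0.9],"gripper":1},{"travel":[0,0,0],"twist":[0,0,0.92],"gripper":1},{"travel":[0,0,0],"twist":[0,0,0],"gripper":1}]'
python3 - <<'E'
from h import *
s=sensors.observe();q=s['tool_rot'];M=R.from_quat(q,scalar_first=True).as_matrix();print(s['position'],M.round(3))
c=cap('wrist','w3')
for tag in ['w3']:
    w=cloud(c);im=c['img'].astype(int);r,g,b=im[...,0],im[...,1],im[...,2]
    m=(g>1.5*r)&(g>1.3*b);P=w[m&(w[...,2]>.036)];print(len(P),np.median(P,0),cv2.minAreaRect((P[:,:2]*1000).astype(np.float32)))
cv2.imwrite('pics/w3b.png',c['img'][:,:,::-1])
E
```

```text
time: 8.6
position: [0.4519, -0.3496, 0.2001]
tool_rot: [0.0, 0.998, -0.07, 0.0]
ft_force: [-0.2, 0.1, -0.0]
grip_width: 0.0852
finger_force: 0.0
[ 0.45191816 -0.34958191  0.20009354] [[ 0.99  -0.14   0.001]
 [-0.14  -0.99  -0.   ]
 [ 0.001  0.    -1.   ]]
8135 [ 0.45764089 -0.34984799  0.04379996] ((454.47589111328125, -356.78546142578125), (146.09429931640625, 109.44023895263672), 29.5777530670166)
```

View pics/w3b.png

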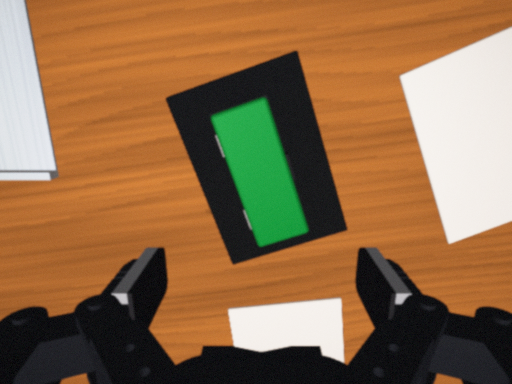

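The case lies flat inside the black mat's outline. I'll check the margins from the corners while moving to the drawer.

```bash
python3 - <<'E'
from h import *
c=load('w3')
print(np.array([ray(c,*p,.004)[:2] for p in [(167,98),(297,51),(346,230),(233,263)]]).round(4))
print(np.array([ray(c,*p,.044)[:2] for p in [(211,115),(267,97),(308,233),(258,247)]]).round(4))
E
python3 -m jog '[{"travel":[0.05,-0.36,0],"twist":[0,0,0],"gripper":1},{"travel":[0.1,-0.72,0],"twist":[0,0,0],"gripper":1},{"travel":[0.1,-0.72,0],"twist":[0,0,0],"gripper":1},{"travel":[0.1,-0.72,0],"twist":[0,0,0],"gripper":1},{"travel":[0.1,-0.72,0],"twist":[0,0,0],"gripper":1},{"travel":[0.1,-0.72,0],"twist":[0,0,0],"gripper":1},{"travel":[0.1,-0.72,0],"twist":[0,0,0],"gripper":1},{"travel":[0.1,-0.72,0],"twist":[0,0,0],"gripper":1},{"travel":[0.1,-0.72,0],"twist":[0,0,0],"gripper":1},{"travel":[0.1,-0.72,0],"twist":[0,0,0],"gripper":1},{"travel":[0.05,-0.36,0],"twist":[0,0,0],"gripper":1},{"travel":[0,0,0],"twist":[0,0.9,0],"gripper":1},{"travel":[0,0,0],"twist":[0,0.9,0],"gripper":1},{"travel":[0,0,0],"twist":[0,0.9,0],"gripper":1},{"travel":[0,0,0],"twist":[0,0.9,0],"gripper":1},{"travel":[0,0,0],"twist":[0,0.9,0],"gripper":1},{"travel":[0,0,0],"twist":[0,0.9,0],"gripper":1},{"travel":[0,0,0],"twist":[0,0.7,0],"gripper":1},{"travel":[0,0,0],"twist":[0,0,0],"gripper":1},{"travel":[0,0,0],"twist":[0,0,0],"gripper":1}]'
cat > to.py <<'E'
from h import *
import sys
def go(tgt,zt=None,yt=None):
    s=sensors.observe();M=R.from_quat(s['tool_rot'],scalar_first=True).as_matrix()
    d=M.T@(np.array(tgt)-s['position']); print('pos',s['position'].round(4),'M',M.round(3).tolist()); print('travel mm',(d*1000).round(1),'units',(d/.05).round(2))
    if zt is not None:
        T=np.column_stack([np.cross(yt,zt),yt,zt]); print('twist units',(R.from_matrix(M.T@T).as_rotvec()/.12).round(2))
U=np.array([.9905,-.1374,0]);V=np.array([.1374,.9905,0])
E
python3 - <<'E'
from to import *
t=np.radians(42);zt=np.sin(t)*U-np.cos(t)*np.array([0,0,1])
go(np.array([.6657,-.0159,.0475])+.019*zt-.12*zt,zt,-V)
c=cap('wrist','w4');cv2.imwrite('pics/w4b.png',c['img'][:,:,::-1])
E
```

```text
[[ 0.5355 -0.2655]
 [ 0.5606 -0.3999]
 [ 0.3663 -0.4346]
 [ 0.3429 -0.3007]]
[[ 0.5143 -0.3126]
 [ 0.5227 -0.3647]
 [ 0.3871 -0.3878]
 [ 0.3788 -0.3359]]
time: 10.65
position: [0.5519, -0.0038, 0.2]
tool_rot: [0.03, 0.94, -0.068, 0.334]
ft_force: [-0.2, 0.1, -0.3]
grip_width: 0.0854
finger_force: 0.0
pos [ 0.5519 -0.0038  0.2   ] M [[0.768, -0.148, 0.623], [-0.107, -0.989, -0.102], [0.631, 0.012, -0.776]]
travel mm [-12.5  -5.1  89.6] units [-0.25 -0.1   1.79]
twist units [ 0.13  0.42 -0.  ]
```

View pics/w4b.png

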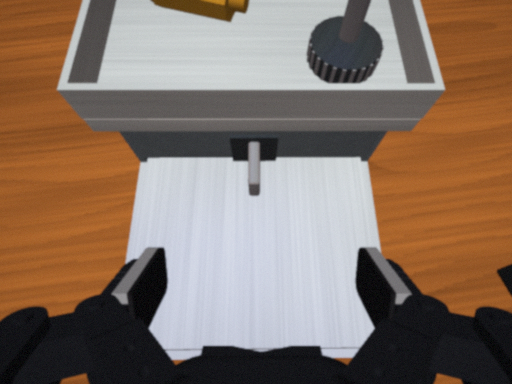

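The case is centred on the mat to within about 1 mm. The pull is in view with its front end's top edge at about (254,184). Computing its position.

```bash
python3 - <<'E'
from to import *
c=load('w4');p=ray(c,254,184,.065);print(p, 'expected free end',np.array([.7063,-.0215,0])-.052*U)
F=np.array([.7063,-.0215,0]);print('unit coords',(p-F)@U,(p-F)@V)
E
```

```text
[ 0.64771963 -0.01237396  0.065     ] expected free end [ 0.654794  -0.0143552  0.       ]
unit coords -0.05927777521801301 0.0009904031856767465
```

```bash
python3 -m jog '[{"travel":[0,0,0],"twist":[0.13,0.42,0],"gripper":1},{"travel":[0,0,0],"twist":[0,0,0],"gripper":1},{"travel":[0,0,0],"twist":[0,0,0],"gripper":1}]'
python3 - <<'E'
from to import *
t=np.radians(42);zt=np.sin(t)*U-np.cos(t)*np.array([0,0,1])
go(np.array([.6589,-.0139,.0475])+.019*zt,zt,-V)
E
```

```text
time: 11.0
position: [0.5525, -0.005, 0.2009]
tool_rot: [0.029, 0.933, -0.067, 0.352]
ft_force: [-0.0, 0.2, -0.7]
grip_width: 0.0852
finger_force: 0.0
pos [ 0.5525 -0.005   0.2009] M [[0.744, -0.145, 0.653], [-0.105, -0.989, -0.101], [0.66, 0.006, -0.751]]
travel mm [-21.1  -7.8 204.6] units [-0.42 -0.16  4.09]
twist units [ 0.08  0.1  -0.01]
```

```bash
python3 -m jog '[{"travel":[-0.42,-0.16,0],"twist":[0.08,0.1,0],"gripper":1},{"travel":[0,0,0.5],"twist":[0,0,0],"gripper":1},{"travel":[0,0,0.5],"twist":[0,0,0],"gripper":1},{"travel":[0,0,0.5],"twist":[0,0,0],"gripper":1},{"travel":[0,0,0.5],"twist":[0,0,0],"gripper":1},{"travel":[0,0,0.5],"twist":[0,0,0],"gripper":1},{"travel":[0,0,0.5],"twist":[0,0,0],"gripper":1},{"travel":[0,0,0],"twist":[0,0,0],"gripper":1},{"travel":[0,0,0],"twist":[0,0,0],"gripper":1}]'
python3 - <<'E'
from to import *
t=np.radians(42);zt=np.sin(t)*U-np.cos(t)*np.array([0,0,1])
go(np.array([.6589,-.0139,.0475])+.019*zt,zt,-V)
c=cap('wrist','w5');cv2.imwrite('pics/w5b.png',c['img'][:,:,::-1])
w=cloud(c);F=np.array([.7063,-.0215,0]);P=w[np.isfinite(w[...,2])];q=np.stack([(P-F)@U,(P-F)@V,P[:,2]],1)
m=(abs(q[:,1])<.02)&(q[:,2]>.03)&(q[:,2]<.07)&(q[:,0]<-.015)&(q[:,0]>-.09);print(m.sum(),np.percentile(q[m],[1,5,50,95,99],axis=0).round(4))
m=(abs(q[:,1])<.12)&(q[:,2]>.03)&(q[:,2]<.1)&(abs(q[:,0])<.02);print('front',np.median(q[m],0))
E
```

```text
time: 11.9
position: [0.6484, -0.0133, 0.1174]
tool_rot: [0.033, 0.941, -0.069, 0.329]
ft_force: [0.2, -0.4, -0.3]
grip_width: 0.0852
finger_force: 0.0
pos [ 0.6484 -0.0133  0.1174] M [[0.773, -0.152, 0.615], [-0.108, -0.988, -0.108], [0.625, 0.017, -0.781]]
travel mm [-34.4  -2.6  80. ] units [-0.69 -0.05  1.6 ]
twist units [ 0.19  0.49 -0.  ]
1229 [[-0.0586 -0.0048  0.0378]
 [-0.0584 -0.0043  0.0525]
 [-0.0395  0.0011  0.0642]
 [-0.0176  0.0066  0.0655]
 [-0.0156  0.0066  0.0659]]
front [-0.00674412  0.00173918  0.04290188]
```

View pics/w5b.png

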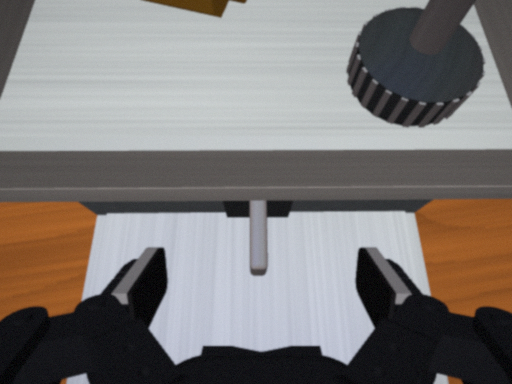

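```bash
python3 -m jog '[{"travel":[0,0,0],"twist":[0.19,0.49,0],"gripper":1},{"travel":[-0.39,-0.01,0],"twist":[0,0,0],"gripper":1},{"travel":[-0.39,-0.01,0],"twist":[0,0,0],"gripper":1},{"travel":[0,0,0.3],"twist":[0,0,0],"gripper":1},{"travel":[0,0,0.3],"twist":[0,0,0],"gripper":1},{"travel":[0,0,0.3],"twist":[0,0,0],"gripper":1},{"travel":[0,0,0],"twist":[0,0,0],"gripper":1},{"travel":[0,0,0],"twist":[0,0,0],"gripper":1}]'
python3 - <<'E'
from to import *
t=np.radians(42);zt=np.sin(t)*U-np.cos(t)*np.array([0,0,1])
p=np.array([.7063,-.0215,.0475])-.0477*U+.001*V
go(p+.019*zt,zt,-V)
E
```

```text
time: 12.75
position: [0.6656, -0.0074, 0.0948]
tool_rot: [0.03, 0.944, -0.067, 0.322]
ft_force: [-0.1, 0.9, 0.4]
grip_width: 0.0855
finger_force: 0.0
pos [ 0.6656 -0.0074  0.0948] M [[0.784, -0.146, 0.604], [-0.107, -0.989, -0.101], [0.612, 0.015, -0.791]]
travel mm [-31.8   6.4  53.2] units [-0.64  0.13  1.06]
twist units [0.14 0.62 0.02]
```

```bash
python3 - <<'E'
from to import *
s=sensors.observe();print(s['joint_positions'].round(3))
E
```

```text
[-0.054  0.564  1.898 -1.232  0.072  2.866]
```

Joint 5 sits at its 0.07 limit because the wrist is at its singularity. I have to cross to the other wrist branch (q4≈π), so I'm backing off and un-tilting first.

```bash
python3 -m jog '[{"travel":[0,0,-0.4],"twist":[0,0,0],"gripper":1},{"travel":[0,0,-0.6],"twist":[0,0,0],"gripper":1},{"travel":[0,0,-0.6],"twist":[0,0,0],"gripper":1},{"travel":[0,0,-0.6],"twist":[0,0,0],"gripper":1},{"travel":[0,0,-0.6],"twist":[0,0,0],"gripper":1},{"travel":[0,0,-0.4],"twist":[0,0,0],"gripper":1},{"travel":[0,0,0],"twist":[0,-0.7,0],"gripper":1},{"travel":[0,0,0],"twist":[0,-0.7,0],"gripper":1},{"travel":[0,0,0],"twist":[0,-0.7,0],"gripper":1},{"travel":[0,0,0],"twist":[0,-0.7,0],"gripper":1},{"travel":[0,0,0],"twist":[0,0,0],"gripper":1},{"travel":[0,0,0],"twist":[0,0,0],"gripper":1}]'
cat > st.py <<'E'
from to import *
s=sensors.observe();M=R.from_quat(s['tool_rot'],scalar_first=True).as_matrix();z=M[:,2]
print('q',s['joint_positions'].round(3),'tilt',np.degrees(np.arctan2(z@U,-z[2])).round(1),'side',np.degrees(np.arcsin(z@V)).round(1),s['position'].round(3))
print('F',s['ft_force'].round(1),'w',round(s['grip_width'],4))
E
python3 st.py
```

```text
time: 13.95
position: [0.5717, 0.0081, 0.2184]
tool_rot: [0.019, 0.984, -0.071, 0.161]
ft_force: [-1.0, 0.5, 0.4]
grip_width: 0.0852
finger_force: 0.0
q [-0.046  0.273  1.834 -0.071  0.713  1.716] tilt 18.6 side -1.0 [0.572 0.008 0.218]
F [-1.   0.5  0.4] w 0.0852
```

```bash
python3 -m jog '[{"travel":[-0.5,0,-0.04],"twist":[0,0,0],"gripper":1},{"travel":[-0.5,0,-0.04],"twist":[0,0,0],"gripper":1},{"travel":[-0.5,0,-0.04],"twist":[0,0,0],"gripper":1},{"travel":[-0.5,0,-0.04],"twist":[0,0,0],"gripper":1},{"travel":[-0.5,0,-0.04],"twist":[0,0,0],"gripper":1},{"travel":[0,0,0],"twist":[-0.8,0,0],"gripper":1},{"travel":[0,0,0],"twist":[-0.8,0,0],"gripper":1},{"travel":[0,0,0],"twist":[0,0,0],"gripper":1}]';python3 st.py
```

```text
time: 14.75
position: [0.4511, 0.0265, 0.1878]
tool_rot: [0.113, 0.978, -0.085, 0.153]
ft_force: [-0.7, -0.8, -0.2]
grip_width: 0.0852
finger_force: 0.0
q [ 0.119  0.145  2.107 -0.459  0.68   2.192] tilt 18.6 side -11.9 [0.451 0.027 0.188]
F [-0.7 -0.8 -0.2] w 0.0852
```

```bash
python3 -m jog '[{"travel":[0,0,0],"twist":[0.9,0,0],"gripper":1},{"travel":[0,0,0],"twist":[0.9,0,0],"gripper":1},{"travel":[0,0,0],"twist":[0.9,0,0],"gripper":1},{"travel":[0,0,0],"twist":[0.9,0,0],"gripper":1},{"travel":[0,0,0],"twist":[0.9,0,0],"gripper":1},{"travel":[0,0,0],"twist":[0.9,0,0],"gripper":1},{"travel":[0,0,0],"twist":[0,0.9,0],"gripper":1},{"travel":[0,0,0],"twist":[0,0.9,0],"gripper":1},{"travel":[0,0,0],"twist":[0,0.9,0],"gripper":1},{"travel":[0,0,0],"twist":[0,0.9,0],"gripper":1},{"travel":[0,0,0],"twist":[0,0,0],"gripper":1}]';python3 st.py
```

```text
time: 15.85
position: [0.4494, 0.0286, 0.1864]
tool_rot: [-0.166, 0.925, -0.068, 0.334]
ft_force: [-0.9, 0.3, 0.7]
grip_width: 0.0855
finger_force: 0.0
q [-0.311  0.076  2.391  1.489  0.464  0.081] tilt 39.7 side 20.4 [0.449 0.029 0.186]
F [-0.9  0.3  0.7] w 0.0855
```

```bash
python3 -m jog '[{"travel":[0,0,0],"twist":[0,0.9,0],"gripper":1},{"travel":[0,0,0],"twist":[0,0.9,0],"gripper":1},{"travel":[0,0,0],"twist":[0,0.9,0],"gripper":1},{"travel":[0,0,0],"twist":[0,0.9,0],"gripper":1},{"travel":[0,0,0],"twist":[-0.8,0,0],"gripper":1},{"travel":[0,0,0],"twist":[-0.8,0,0],"gripper":1},{"travel":[0,0,0],"twist":[-0.8,0,0],"gripper":1},{"travel":[0,0,0],"twist":[-0.4,0,0],"gripper":1},{"travel":[0,0,0],"twist":[0,0,0],"gripper":1}]';python3 st.py
python3 - <<'E'
from to import *
t=np.radians(52);zt=np.sin(t)*U-np.cos(t)*np.array([0,0,1])
p=np.array([.7063,-.0215,.0475])-.0477*U+.001*V
go(p-.08*zt,zt,-V)
E
```

```text
time: 16.75
position: [0.4547, 0.0362, 0.1896]
tool_rot: [-0.054, 0.879, -0.146, 0.451]
ft_force: [-0.9, 0.7, 0.4]
grip_width: 0.0855
finger_force: 0.0
q [-2.000e-03  1.090e-01  2.499e+00  3.230e+00  4.100e-01 -1.343e+00] tilt 53.9 side 4.3 [0.455 0.036 0.19 ]
F [-0.9  0.7  0.4] w 0.0855
pos [0.4547 0.0362 0.1896] M [[0.551, -0.208, 0.808], [-0.305, -0.952, -0.037], [0.777, -0.226, -0.588]]
travel mm [ 18.9  30.9 170.9] units [0.38 0.62 3.42]
twist units [-0.65 -0.2  -1.9 ]
```

```bash
python3 -m jog '[{"travel":[0,0,0],"twist":[-0.33,-0.1,-0.95],"gripper":1},{"travel":[0,0,0],"twist":[-0.33,-0.1,-0.95],"gripper":1},{"travel":[0,0,0],"twist":[0,0,0],"gripper":1}]'
python3 - <<'E'
from to import *
t=np.radians(50);zt=np.sin(t)*U-np.cos(t)*np.array([0,0,1])
p=np.array([.7063,-.0215,.0475])-.0477*U+.001*V
go(p-.08*zt,zt,-V)
E
```

```text
time: 17.05
position: [0.4552, 0.035, 0.1897]
tool_rot: [0.016, 0.894, -0.077, 0.442]
ft_force: [0.2, 1.3, -0.0]
grip_width: 0.0858
finger_force: 0.0
pos [0.4552 0.035  0.1897] M [[0.598, -0.152, 0.787], [-0.125, -0.988, -0.096], [0.792, -0.041, -0.609]]
travel mm [ 18.8  21.9 172. ] units [0.38 0.44 3.44]
twist units [-0.11 -0.36 -0.34]
```

```bash
python3 -m jog '[{"travel":[0.19,0.22,0.4],"twist":[0,0,0],"gripper":1},{"travel":[0.19,0.22,0.5],"twist":[0,0,0],"gripper":1},{"travel":[0,0,0.5],"twist":[0,0,0],"gripper":1},{"travel":[0,0,0.5],"twist":[0,0,0],"gripper":1},{"travel":[0,0,0.5],"twist":[0,0,0],"gripper":1},{"travel":[0,0,0.5],"twist":[0,0,0],"gripper":1},{"travel":[0,0,0.5],"twist":[-0.11,-0.2,-0.34],"gripper":1},{"travel":[0,0,0],"twist":[0,0,0],"gripper":1},{"travel":[0,0,0],"twist":[0,0,0],"gripper":1}]';python3 st.py
python3 - <<'E'
from to import *
t=np.radians(49);zt=np.sin(t)*U-np.cos(t)*np.array([0,0,1])
p=np.array([.7063,-.0215,.0475])-.0477*U+.001*V
go(p+.019*zt,zt,-V)
E
```

```text
time: 17.95
position: [0.5958, -0.0063, 0.0991]
tool_rot: [0.028, 0.9, -0.065, 0.429]
ft_force: [0.1, -0.4, 0.1]
grip_width: 0.0855
finger_force: 0.0
q [-0.063  0.524  2.186  3.272  0.46  -1.633] tilt 51.0 side 0.0 [ 0.596 -0.006  0.099]
F [ 0.1 -0.4  0.1] w 0.0855
pos [ 0.5958 -0.0063  0.0991] M [[0.623, -0.142, 0.769], [-0.094, -0.99, -0.106], [0.777, -0.006, -0.63]]
travel mm [ -0.6  -1.1 101.1] units [-0.01 -0.02  2.02]
twist units [-0.   -0.29 -0.06]
```

```bash
python3 -m jog '[{"travel":[0,0,0],"twist":[0,-0.5,-0.06],"gripper":1},{"travel":[0.1,-0.02,0.4],"twist":[0,0,0],"gripper":1},{"travel":[0,0,0.5],"twist":[0,0,0],"gripper":1},{"travel":[0,0,0.5],"twist":[0,0,0],"gripper":1},{"travel":[0,0,0.3],"twist":[0,0,0],"gripper":1},{"travel":[0,0,0],"twist":[0,0,0],"gripper":1},{"travel":[0,0,0],"twist":[0,0,0],"gripper":1}]';python3 st.py
python3 - <<'E'
from to import *
t=np.radians(47.5);zt=np.sin(t)*U-np.cos(t)*np.array([0,0,1])
p=np.array([.7063,-.0215,.0475])-.0477*U+.001*V
go(p+.019*zt,zt,-V)
E
```

```text
time: 18.65
position: [0.6609, -0.0144, 0.0463]
tool_rot: [0.029, 0.913, -0.062, 0.402]
ft_force: [-0.3, -0.2, 0.1]
grip_width: 0.0852
finger_force: 0.0
q [-0.072  0.686  1.999  3.277  0.375 -1.655] tilt 47.5 side -0.1 [ 0.661 -0.014  0.046]
F [-0.3 -0.2  0.1] w 0.0852
pos [ 0.6609 -0.0144  0.0463] M [[0.669, -0.137, 0.731], [-0.091, -0.991, -0.103], [0.738, 0.002, -0.675]]
travel mm [-0.3 -0.3 16.8] units [-0.01 -0.01  0.34]
twist units [ 0.01 -0.01  0.02]
```

```bash
python3 -m jog '[{"travel":[0,0,0.2],"twist":[0,0,0],"gripper":1},{"travel":[0,0,0.13],"twist":[0,0,0],"gripper":1},{"travel":[0,0,0],"twist":[0,0,0],"gripper":-1},{"travel":[0,0,0],"twist":[0,0,0],"gripper":-1},{"travel":[0,0,0],"twist":[0,0,0],"gripper":-1},{"travel":[0,0,0],"twist":[0,0,0],"gripper":-1},{"travel":[0,0,0],"twist":[0,0,0],"gripper":-1},{"travel":[0,0,0],"twist":[0,0,0],"gripper":-1},{"travel":[0,0,0],"twist":[0,0,0],"gripper":-1},{"travel":[0,0,0],"twist":[0,0,0],"gripper":-1},{"travel":[0,0,0],"twist":[0,0,0],"gripper":-1},{"travel":[0,0,0],"twist":[0,0,0],"gripper":-1}]'; python3 st.py
```

```text
time: 19.85
position: [0.674, -0.016, 0.0349]
tool_rot: [0.029, 0.913, -0.062, 0.402]
ft_force: [-2.6, 2.2, 4.3]
grip_width: 0.0109
finger_force: 59.2
q [-0.073  0.722  1.964  3.276  0.376 -1.656] tilt 47.6 side -0.1 [ 0.674 -0.016  0.035]
F [-2.6  2.2  4.3] w 0.0109
```

```bash
python3 -m jog '[{"travel":[-0.09,0,-0.1],"twist":[0,0,0],"gripper":-1},{"travel":[-0.18,0,-0.2],"twist":[0,0,0],"gripper":-1},{"travel":[-0.18,0,-0.2],"twist":[0,0,0],"gripper":-1},{"travel":[-0.18,0,-0.2],"twist":[0,0,0],"gripper":-1},{"travel":[-0.18,0,-0.2],"twist":[0,0,0],"gripper":-1},{"travel":[-0.18,0,-0.2],"twist":[0,0,0],"gripper":-1},{"travel":[-0.18,0,-0.2],"twist":[0,0,0],"gripper":-1},{"travel":[-0.18,0,-0.2],"twist":[0,0,0],"gripper":-1}]'; python3 st.py
python3 - <<'E'
from to import *
t=np.radians(47.5);zt=np.sin(t)*U-np.cos(t)*np.array([0,0,1])
go(np.array([.674,-.016,.0349])-.1733*U,zt,-V)
E
```

```text
time: 20.65
position: [0.5728, -0.0019, 0.0349]
tool_rot: [0.029, 0.913, -0.062, 0.401]
ft_force: [5.2, 5.1, -9.2]
grip_width: 0.0111
finger_force: 59.5
q [-0.056  0.652  2.21   3.26   0.55  -1.62 ] tilt 47.5 side -0.1 [ 0.573 -0.002  0.035]
F [ 5.2  5.1 -9.2] w 0.0111
pos [ 0.5728 -0.0019  0.0349] M [[0.67, -0.136, 0.73], [-0.089, -0.991, -0.103], [0.737, 0.004, -0.676]]
travel mm [-48.1  -0.  -52.4] units [-0.96 -0.   -1.05]
twist units [0.01 0.01 0.03]
```

```bash
python3 -m jog '[{"travel":[-0.18,0,-0.2],"twist":[0,0,0],"gripper":-1},{"travel":[-0.18,0,-0.2],"twist":[0,0,0],"gripper":-1},{"travel":[-0.18,0,-0.2],"twist":[0,0,0],"gripper":-1},{"travel":[-0.18,0,-0.2],"twist":[0,0,0],"gripper":-1},{"travel":[-0.1,0,-0.11],"twist":[0,0,0],"gripper":-1},{"travel":[-0.05,0,-0.055],"twist":[0,0,0],"gripper":-1},{"travel":[-0.03,0,-0.033],"twist":[0,0,0],"gripper":-1},{"travel":[-0.03,0,-0.033],"twist":[0,0,0],"gripper":-1},{"travel":[0,0,0],"twist":[0,0,0],"gripper":-1}]'; python3 st.py
python3 - <<'E'
from to import *
go(np.array([.674,-.016,.0349])-.1733*U)
E
```

```text
time: 21.55
position: [0.5036, 0.0078, 0.0348]
tool_rot: [0.029, 0.914, -0.061, 0.4]
ft_force: [-0.1, 7.6, -7.9]
grip_width: 0.011
finger_force: 60.1
q [-0.038  0.626  2.369  3.26   0.681 -1.599] tilt 47.3 side -0.0 [0.504 0.008 0.035]
F [-0.1  7.6 -7.9] w 0.011
pos [0.5036 0.0078 0.0348] M [[0.672, -0.135, 0.728], [-0.089, -0.991, -0.102], [0.735, 0.004, -0.678]]
travel mm [-0.8  0.2 -1. ] units [-0.02  0.   -0.02]
```

```bash
python3 -m jog '[{"travel":[-0.03,0,-0.033],"twist":[0,0,0],"gripper":-1},{"travel":[-0.03,0,-0.033],"twist":[0,0,0],"gripper":-1},{"travel":[0,0,0],"twist":[0,0,0],"gripper":-1}]'; python3 st.py
```

```text
time: 21.85
position: [0.5007, 0.0082, 0.0349]
tool_rot: [0.029, 0.914, -0.061, 0.401]
ft_force: [14.3, 4.8, -22.9]
grip_width: 0.0108
finger_force: 62.5
q [-0.037  0.627  2.376  3.26   0.689 -1.598] tilt 47.4 side -0.1 [0.501 0.008 0.035]
F [ 14.3   4.8 -22.9] w 0.0108
```

```bash
python3 -m jog '[{"travel":[-0.03,0,-0.033],"twist":[0,0,0],"gripper":-1},{"travel":[0,0,0],"twist":[0,0,0],"gripper":-1}]'; python3 st.py; python3 -m jog '[{"travel":[0.03,0,0.033],"twist":[0,0,0],"gripper":-1},{"travel":[0,0,0],"twist":[0,0,0],"gripper":0},{"travel":[0,0,0],"twist":[0,0,0],"gripper":0},{"travel":[0,0,0],"twist":[0,0,0],"gripper":0},{"travel":[0,0,0],"twist":[0,0,0],"gripper":0},{"travel":[0,0,-0.3],"twist":[0,0,0],"gripper":0},{"travel":[0,0,-0.5],"twist":[0,0,0],"gripper":0},{"travel":[0,0,-0.5],"twist":[0,0,0],"gripper":0},{"travel":[0,0,-0.5],"twist":[0,0,0],"gripper":0},{"travel":[0,0,-0.5],"twist":[0,0,0],"gripper":0},{"travel":[0,0,0],"twist":[0,0,0],"gripper":0}]'; python3 st.py
```

```text
time: 22.05
position: [0.5007, 0.0082, 0.035]
tool_rot: [0.029, 0.913, -0.062, 0.402]
ft_force: [33.3, 2.2, -41.5]
grip_width: 0.0109
finger_force: 61.9
q [-0.036  0.628  2.377  3.26   0.693 -1.597] tilt 47.5 side -0.1 [0.501 0.008 0.035]
F [ 33.3   2.2 -41.5] w 0.0109
time: 23.15
position: [0.4154, 0.0199, 0.1149]
tool_rot: [0.029, 0.913, -0.062, 0.403]
ft_force: [0.4, -0.9, -0.4]
grip_width: 0.0425
finger_force: 0.0
q [ 3.000e-03  2.920e-01  2.571e+00  3.342e+00  5.560e-01 -1.650e+00] tilt 47.6 side -0.1 [0.415 0.02  0.115]
F [ 0.4 -0.9 -0.4] w 0.0425
```

```bash
python3 -m jog '[{"travel":[0,0,0],"twist":[0.9,0,0],"gripper":0},{"travel":[0,0,0],"twist":[0.9,0,0],"gripper":0},{"travel":[0,0,0],"twist":[0.9,0,0],"gripper":0},{"travel":[0,0,0],"twist":[0.9,0,0],"gripper":0},{"travel":[0.3,0,-0.3],"twist":[0,-0.9,0],"gripper":0},{"travel":[0.3,0,-0.3],"twist":[0,-0.9,0],"gripper":0},{"travel":[0.3,0,-0.3],"twist":[0,-0.9,0],"gripper":0},{"travel":[0,0,-0.4],"twist":[0,-0.9,0],"gripper":0},{"travel":[0,0,-0.4],"twist":[0,-0.9,0],"gripper":0},{"travel":[0,0,0],"twist":[0,0,0],"gripper":0}]'; python3 st.py
```

```text
time: 24.15
position: [0.4131, 0.0327, 0.1556]
tool_rot: [-0.141, 0.942, 0.022, 0.302]
ft_force: [0.3, 0.2, -0.4]
grip_width: 0.0426
finger_force: 0.0
q [-0.33   0.094  2.438  1.389  0.471 -0.049] tilt 33.8 side 20.7 [0.413 0.033 0.156]
F [ 0.3  0.2 -0.4] w 0.0426
```

```bash
python3 -m jog '[{"travel":[0.1,0,-0.3],"twist":[0,-0.9,0],"gripper":0},{"travel":[0.1,0,-0.3],"twist":[0,-0.9,0],"gripper":0},{"travel":[0,0,-0.3],"twist":[0,-0.9,0],"gripper":0},{"travel":[0,0,-0.3],"twist":[0,-0.9,0],"gripper":0},{"travel":[0,0,0],"twist":[-0.9,0,0],"gripper":0},{"travel":[0,0,0],"twist":[-0.9,0,0],"gripper":0},{"travel":[0,0,0],"twist":[-0.9,0,0],"gripper":0},{"travel":[0,0,0],"twist":[0,-0.5,0],"gripper":0},{"travel":[0,0,0],"twist":[0,0,0],"gripper":0}]'; python3 st.py
python3 - <<'E'
from to import *
# keep yaw, make vertical; yaw diff to 65.5deg
s=sensors.observe();M=R.from_quat(s['tool_rot'],scalar_first=True).as_matrix();a=np.arctan2(M[1,1],M[0,1]);print('yaw',np.degrees(a))
go(s['position'],np.array([0,0,-1.]),np.array([np.cos(a),np.sin(a),0]))
c=cap('scene','s6');cv2.imwrite('pics/s6c.png',cv2.resize(c['img'][150:350,180:440],(780,600),interpolation=2)[:,:,::-1])
E
```

```text
time: 25.05
position: [0.398, 0.0275, 0.1951]
tool_rot: [-0.001, 0.992, 0.029, 0.124]
ft_force: [-0.4, 0.6, -0.2]
grip_width: 0.0424
finger_force: 0.0
q [-0.065  0.008  2.203  0.04   0.685  1.42 ] tilt 14.0 side 2.5 [0.398 0.027 0.195]
F [-0.4  0.6 -0.2] w 0.0424
yaw -86.70026497257247
pos [0.398  0.0275 0.1951] M [[0.968, 0.058, 0.245], [0.057, -0.998, 0.01], [0.245, 0.005, -0.969]]
travel mm [0. 0. 0.] units [0. 0. 0.]
twist units [ 0.04 -2.06  0.  ]
```

View pics/s6c.png

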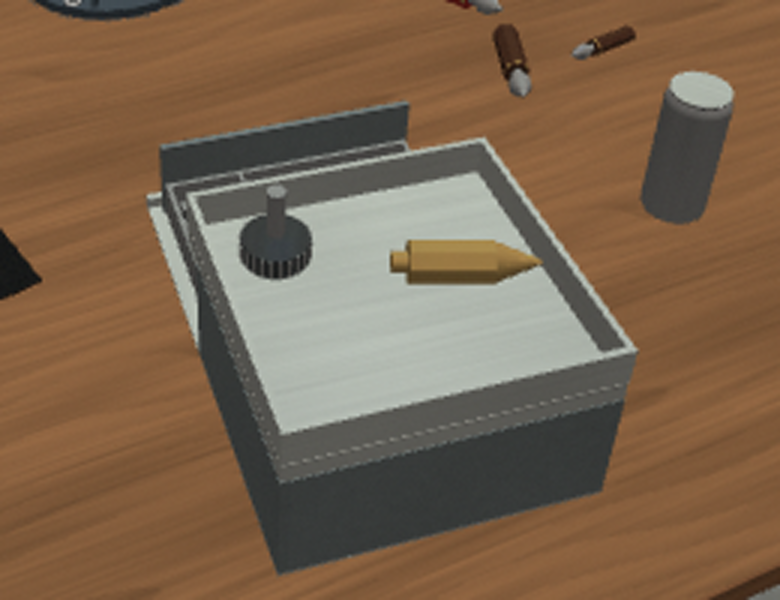

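The picture shows the drawer fully out, with the knob, plumb bob and can untouched. Going to the countersink.

```bash
python3 -m jog '[{"travel":[0,0,0],"twist":[0,-0.7,0],"gripper":0.2},{"travel":[0,0,0],"twist":[0,-0.7,0],"gripper":0.2},{"travel":[0,0,0],"twist":[0,-0.66,0],"gripper":0.2},{"travel":[0.11,-0.72,0],"twist":[0,0,0],"gripper":0.2},{"travel":[0.11,-0.72,0],"twist":[0,0,0],"gripper":0.2},{"travel":[0.11,-0.72,0],"twist":[0,0,0],"gripper":0.2},{"travel":[0.11,-0.72,0],"twist":[0,0,0],"gripper":0.2},{"travel":[0.11,-0.72,0],"twist":[0,0,0],"gripper":0.2},{"travel":[0.11,-0.72,0],"twist":[0,0,0],"gripper":0.2},{"travel":[0.11,-0.72,0],"twist":[0,0,0],"gripper":0.2},{"travel":[0.11,-0.72,0],"twist":[0,0,0],"gripper":0.2},{"travel":[0.11,-0.72,0],"twist":[0,0,0],"gripper":0.2},{"travel":[0,0,0],"twist":[0,0,-1],"gripper":0.2},{"travel":[0,0,0],"twist":[0,0,-1],"gripper":0.2},{"travel":[0,0,0],"twist":[0,0,-1],"gripper":0.2},{"travel":[0,0,0],"twist":[0,0,-1],"gripper":0.2},{"travel":[0,0,0],"twist":[0,0,-1],"gripper":0.2},{"travel":[0,0,0],"twist":[0,0,-1],"gripper":0.2}]' && python3 -m jog '[{"travel":[0,0,0],"twist":[0,0,-1],"gripper":0.2},{"travel":[0,0,0],"twist":[0,0,-1],"gripper":0.2},{"travel":[0,0,0],"twist":[0,0,-1],"gripper":0.2},{"travel":[0,0,0],"twist":[0,0,-1],"gripper":0.2},{"travel":[0,0,0],"twist":[0,0,-1],"gripper":0.2},{"travel":[0,0,0],"twist":[0,0,-1],"gripper":0.2},{"travel":[0,0,0],"twist":[0,0,-1],"gripper":0.2},{"travel":[0,0,0],"twist":[0,0,-1],"gripper":0.2},{"travel":[0,0,0],"twist":[0,0,-1],"gripper":0.2},{"travel":[0,0,0],"twist":[0,0,-1],"gripper":0.2},{"travel":[0,0,0],"twist":[0,0,-1],"gripper":0.2},{"travel":[0,0,0],"twist":[0,0,-1],"gripper":0.2},{"travel":[0,0,0],"twist":[0,0,-1],"gripper":0.2},{"travel":[0,0,0],"twist":[0,0,-1],"gripper":0.2},{"travel":[0,0,0],"twist":[0,0,-1],"gripper":0.2},{"travel":[0,0,0],"twist":[0,0,-1],"gripper":0.2},{"travel":[0,0,0],"twist":[0,0,0],"gripper":0.2}]'; python3 st.py
python3 - <<'E'
from to import *
c=cap('wrist','w7');w=cloud(c);P=w[np.isfinite(w[...,2])&(w[...,2]>.006)&(w[...,2]<.04)];P=P[np.hypot(P[:,0]-.429,P[:,1]-.355)<.09]
r=cv2.minAreaRect((P[:,:2]*1000).astype(np.float32));print(len(P),r)
a=np.radians(65.5);yt=np.array([np.cos(a),np.sin(a),0])
# axis by PCA of upper points
H=P[P[:,2]>.02];e=np.linalg.svd((H-H.mean(0))[:,:2],full_matrices=False)[2][0];e*=np.sign(e[0]);print('pca',np.degrees(np.arctan2(e[1],e[0])));t=P[:,:2]@e;n=P[:,:2]@[-e[1],e[0]];print('len',t.max()-t.min(),'wid',np.percentile(n,[1,99]));cc=(t.max()+t.min())/2*e+np.mean(np.percentile(n,[1,99]))*np.array([-e[1],e[0]]);print('centre',cc)
yt=np.array([-e[1],e[0],0]);yt=yt*np.sign(yt[1])
go([*(cc-.005*e),.20],np.array([0,0,-1.]),yt)
E
```

```text
time: 26.9
position: [0.4292, 0.352, 0.1919]
tool_rot: [0.003, 0.925, 0.38, -0.001]
ft_force: [-0.9, 0.4, 0.3]
grip_width: 0.0512
finger_force: 0.0
time: 28.6
position: [0.4293, 0.3519, 0.1921]
tool_rot: [0.001, 0.221, 0.975, -0.003]
ft_force: [0.1, 0.6, -1.0]
grip_width: 0.0514
finger_force: 0.0
q [ 0.605  0.405  1.676 -0.006  1.063 -0.517] tilt 0.1 side -0.4 [0.429 0.352 0.192]
F [ 0.1  0.6 -1. ] w 0.0514
3337 ((444.3079833984375, 388.496826171875), (100.25067901611328, 129.7266082763672), 65.74446868896484)
pca -24.13855827415054
len 0.12972440121653697 wid [0.48657932 0.58241206]
centre [0.44353465 0.38694976]
pos [0.4294 0.3519 0.1922] M [[-0.901, 0.435, 0.001], [0.435, 0.901, -0.007], [-0.004, -0.006, -1.0]]
travel mm [ 7.5 37.5 -8. ] units [ 0.15  0.75 -0.16]
twist units [-0.05  0.03 -0.24]
```

```bash
python3 - <<'E'
from to import *
c=load('w7');w=cloud(c);P=w[np.isfinite(w[...,2])&(w[...,2]>.008)&(w[...,2]<.04)]
e=np.array([np.cos(np.radians(-24.5)),np.sin(np.radians(-24.5))]);f=np.array([-e[1],e[0]])
o=np.array([.429,.355]);t=(P[:,:2]-o)@e;n=(P[:,:2]-o)@f;k=(abs(n)<.025)&(abs(t)<.09);P=P[k];H=P[P[:,2]>.018]
e=np.linalg.svd((H-H.mean(0))[:,:2],full_matrices=False)[2][0];e*=np.sign(e[0]);f=np.array([-e[1],e[0]]);t=(P[:,:2]-o)@e;n=(P[:,:2]-o)@f
print(np.degrees(np.arctan2(e[1],e[0])),np.percentile(t,[.5,99.5]),np.percentile(n,[1,99]),np.percentile(P[:,2],[50,95]))
cc=o+np.mean(np.percentile(t,[.5,99.5]))*e+np.mean(np.percentile(n,[1,99]))*f;print(cc)
go([*(cc-.005*e),.008],np.array([0,0,-1.]),np.array([*f,0]))
E
```

```text
-24.143309892680243 [-0.06457065  0.06059914] [-0.01282906  0.01420703] [0.0255973  0.02861325]
[0.42746976 0.35644093]
pos [0.4294 0.3519 0.1922] M [[-0.901, 0.435, 0.001], [0.435, 0.901, -0.007], [-0.004, -0.006, -1.0]]
travel mm [  9.5   4.2 184.2] units [0.19 0.08 3.68]
twist units [-0.05  0.03 -0.24]
```

```bash
python3 -m jog '[{"travel":[0.19,0.08,0],"twist":[-0.05,0.03,-0.24],"gripper":0.2},{"travel":[0,0,0.5],"twist":[0,0,0],"gripper":0.2},{"travel":[0,0,0.6],"twist":[0,0,0],"gripper":0.2},{"travel":[0,0,0.6],"twist":[0,0,0],"gripper":0.2},{"travel":[0,0,0.6],"twist":[0,0,0],"gripper":0.2},{"travel":[0,0,0.6],"twist":[0,0,0],"gripper":0.2},{"travel":[0,0,0.45],"twist":[0,0,0],"gripper":0.2},{"travel":[0,0,0.25],"twist":[0,0,0],"gripper":0.2},{"travel":[0,0,0],"twist":[0,0,0],"gripper":0.2},{"travel":[0,0,0],"twist":[0,0,0],"gripper":0.2}]'
python3 - <<'E'
from to import *
e=np.radians(-24.14);e=np.array([np.cos(e),np.sin(e)]);f=np.array([-e[1],e[0]])
go([*(np.array([.4275,.3564])-.005*e),.003],np.array([0,0,-1.]),np.array([*f,0]))
E
```

```text
time: 29.65
position: [0.4237, 0.3597, 0.0138]
tool_rot: [0.002, 0.208, 0.978, -0.0]
ft_force: [0.1, 0.1, 0.5]
grip_width: 0.0513
finger_force: 0.0
pos [0.4237 0.3597 0.0138] M [[-0.913, 0.407, 0.004], [0.407, 0.913, -0.001], [-0.004, 0.0, -1.0]]
travel mm [ 0.3 -1.5 10.8] units [ 0.01 -0.03  0.22]
twist units [0.   0.03 0.01]
```

```bash
python3 -m jog '[{"travel":[0,-0.03,0.12],"twist":[0,0.03,0],"gripper":0.2},{"travel":[0,0,0.1],"twist":[0,0,0],"gripper":0.2},{"travel":[0,0,0],"twist":[0,0,0],"gripper":0.2},{"travel":[0,0,0],"twist":[0,0,0],"gripper":-0.2},{"travel":[0,0,0],"twist":[0,0,0],"gripper":-1},{"travel":[0,0,0],"twist":[0,0,0],"gripper":-1},{"travel":[0,0,0],"twist":[0,0,0],"gripper":-1},{"travel":[0,0,0],"twist":[0,0,0],"gripper":-1},{"travel":[0,0,0],"twist":[0,0,0],"gripper":-1},{"travel":[0,0,0],"twist":[0,0,0],"gripper":-1}]'
```

```text
time: 30.65
position: [0.4232, 0.3581, 0.0025]
tool_rot: [0.0, 0.208, 0.978, 0.0]
ft_force: [-0.6, -0.4, 5.8]
grip_width: 0.0269
finger_force: 59.9
```

```bash
python3 -m jog '[{"travel":[0,0,-0.2],"twist":[0,0,0],"gripper":-1},{"travel":[0,0,-0.5],"twist":[0,0,0],"gripper":-1},{"travel":[0,0,-0.7],"twist":[0,0,0],"gripper":-1},{"travel":[0,0,-0.7],"twist":[0,0,0],"gripper":-1},{"travel":[0,0,-0.7],"twist":[0,0,0],"gripper":-1},{"travel":[0,0,-0.7],"twist":[0,0,0],"gripper":-1},{"travel":[0,0,-0.6],"twist":[0,0,0],"gripper":-1},{"travel":[-0.3,-0.21,0],"twist":[0,0,0],"gripper":-1},{"travel":[-0.61,-0.43,0],"twist":[0,0,0],"gripper":-1},{"travel":[-0.61,-0.43,0],"twist":[0,0,0],"gripper":-1},{"travel":[-0.61,-0.43,0],"twist":[0,0,0],"gripper":-1},{"travel":[-0.61,-0.43,0],"twist":[0,0,0],"gripper":-1},{"travel":[-0.61,-0.43,0],"twist":[0,0,0],"gripper":-1},{"travel":[-0.61,-0.43,0],"twist":[0,0,0],"gripper":-1},{"travel":[-0.61,-0.43,0],"twist":[0,0,0],"gripper":-1},{"travel":[-0.61,-0.43,0],"twist":[0,0,0],"gripper":-1},{"travel":[-0.61,-0.43,0],"twist":[0,0,0],"gripper":-1},{"travel":[-0.3,-0.21,0],"twist":[0,0,0],"gripper":-1}]' && python3 -m jog '[{"travel":[0,0,0],"twist":[0,0,0.5],"gripper":-1},{"travel":[0,0,0],"twist":[0,0,1],"gripper":-1},{"travel":[0,0,0],"twist":[0,0,1],"gripper":-1},{"travel":[0,0,0],"twist":[0,0,1],"gripper":-1},{"travel":[0,0,0],"twist":[0,0,1],"gripper":-1},{"travel":[0,0,0],"twist":[0,0,1],"gripper":-1},{"travel":[0,0,0],"twist":[0,0,1],"gripper":-1},{"travel":[0,0,0],"twist":[0,0,1],"gripper":-1},{"travel":[0,0,0],"twist":[0,0,1],"gripper":-1},{"travel":[0,0,0],"twist":[0,0,1],"gripper":-1},{"travel":[0,0,0],"twist":[0,0,1],"gripper":-1},{"travel":[0,0,0],"twist":[0,0,0.23],"gripper":-1},{"travel":[0,0,0],"twist":[0,0,0],"gripper":-1},{"travel":[0,0,0],"twist":[0,0,0],"gripper":-1}]'; python3 st.py
python3 - <<'E'
from to import *
F=np.array([.7063,-.0215,0])
for n in ['wrist','side']:
    c=cap(n,n[0]+'8');w=cloud(c);P=w[np.isfinite(w[...,2])];q=np.stack([(P-F)@U,(P-F)@V,P[:,2]],1)
    q=q[(q[:,0]>-.22)&(q[:,0]<-.03)&(abs(q[:,1])<.16)&(q[:,2]<.13)]
    # profile along y in x-slice
    print(n)
    for lo,hi in [(-.16,-.13),(-.13,-.06)]:
        k=q[(q[:,0]>lo)&(q[:,0]<hi)]
        print(lo,[(int(y*1000),round(np.percentile(k[abs(k[:,1]-y)<.003][:,2],90)*1000) if (abs(k[:,1]-y)<.003).sum()>4 else None) for y in np.arange(-.135,.136,.006)])
    k=q[(abs(q[:,1]-.04)<.05)]
    print('x prof',[(int(x*1000),round(np.percentile(k[abs(k[:,0]-x)<.003][:,2],90)*1000) if (abs(k[:,0]-x)<.003).sum()>4 else None) for x in np.arange(-.21,-.03,.006)])
cv2.imwrite('pics/w8b.png',load('w8')['img'][:,:,::-1])
E
```

```text
time: 32.45
position: [0.6145, 0.0357, 0.2073]
tool_rot: [-0.0, 0.209, 0.978, -0.0]
ft_force: [-0.3, 0.8, -3.6]
grip_width: 0.0269
finger_force: 59.5
time: 33.85
position: [0.6137, 0.0383, 0.2072]
tool_rot: [0.0, 0.753, 0.658, -0.0]
ft_force: [0.3, 0.1, -2.2]
grip_width: 0.0266
finger_force: 59.5
q [-0.013  0.492  1.5   -0.     1.15   0.12 ] tilt -0.0 side -0.0 [0.614 0.038 0.207]
F [ 0.3  0.1 -2.2] w 0.0266
wrist
-0.16 [(-135, None), (-129, 62), (-123, 62), (-117, None), (-110, None), (-104, None), (-98, None), (-92, None), (-86, None), (-80, None), (-74, None), (-68, None), (-62, None), (-56, None), (-50, None), (-44, None), (-38, 29), (-32, 30), (-26, 30), (-20, 30), (-14, 30), (-8, 30), (-2, 30), (3, 30), (9, 30), (15, 30), (21, 30), (27, 30), (33, 30), (39, 30), (45, 30), (51, 30), (57, 30), (63, 30), (69, 30), (75, 30), (81, 30), (87, 30), (93, 30), (99, 30), (105, 30), (111, 30), (117, 30), (123, 62), (129, 63), (135, 4)]
-0.13 [(-135, None), (-129, 62), (-123, 62), (-117, None), (-110, None), (-104, None), (-98, None), (-92, None), (-86, None), (-80, None), (-74, None), (-68,
[... 1491 characters left out ...]
, 61), (-44, 62), (-38, 30), (-32, 30), (-26, 32), (-20, 32), (-14, 31), (-8, 31), (-2, 32), (3, 30), (9, 32), (15, 32), (21, 32), (27, 29), (33, 31), (39, 31), (45, 31), (51, 30), (57, 31), (63, 31), (69, 31), (75, 32), (81, 30), (87, 30), (93, 31), (99, 31), (105, 31), (111, None), (117, None), (123, 61), (129, 60), (135, 5)]
x prof [(-210, 64), (-204, 63), (-197, 55), (-191, 59), (-185, 79), (-179, 105), (-173, 108), (-167, None), (-161, None), (-155, None), (-149, None), (-143, None), (-137, None), (-131, 32), (-125, 31), (-119, 32), (-113, 31), (-107, 31), (-101, 31), (-95, 32), (-89, 32), (-83, 30), (-77, 31), (-71, 31), (-65, 31), (-59, 31), (-53, 31), (-47, 31), (-41, 31), (-35, 68)]
```

View pics/w8b.png

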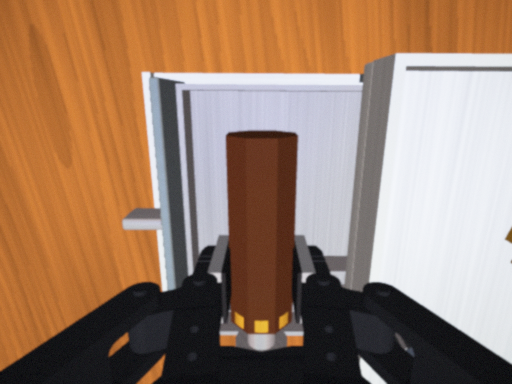

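The wrist view shows the countersink held level over the bay. The bay's walls are at unit y ≈ −47 and +122, with its floor at z 0.030. Lowering it there.

```bash
python3 - <<'E'
from to import *
F=np.array([.7063,-.0215,0]);go(F-.100*U+.043*V+[0,0,.034],np.array([0,0,-1.]),U)
E
```

```text
pos [0.6138 0.0382 0.2072] M [[0.134, 0.991, -0.0], [0.991, -0.134, -0.0], [-0.0, -0.0, -1.0]]
travel mm [-3.300e+00 -1.000e-01  1.732e+02] units [-0.07 -0.    3.46]
twist units [-0.    0.    0.03]
```

```bash
python3 -m jog '[{"travel":[-0.07,0,0.2],"twist":[0,0,0.03],"gripper":-1},{"travel":[0,0,0.5],"twist":[0,0,0],"gripper":-1},{"travel":[0,0,0.5],"twist":[0,0,0],"gripper":-1},{"travel":[0,0,0.5],"twist":[0,0,0],"gripper":-1},{"travel":[0,0,0.5],"twist":[0,0,0],"gripper":-1},{"travel":[0,0,0.5],"twist":[0,0,0],"gripper":-1},{"travel":[0,0,0.4],"twist":[0,0,0],"gripper":-1},{"travel":[0,0,0.2],"twist":[0,0,0],"gripper":-1},{"travel":[0,0,0.1],"twist":[0,0,0],"gripper":-1},{"travel":[0,0,0],"twist":[0,0,0],"gripper":-1},{"travel":[0,0,0],"twist":[0,0,0],"gripper":-1}]'
```

```text
time: 35.05
position: [0.6138, 0.0346, 0.038]
tool_rot: [0.001, 0.755, 0.656, 0.0]
ft_force: [0.3, -0.5, -3.1]
grip_width: 0.0265
finger_force: 59.5
```

```bash
python3 -m jog '[{"travel":[0,0,0.04],"twist":[0,0,0],"gripper":-1},{"travel":[0,0,0.04],"twist":[0,0,0],"gripper":-1},{"travel":[0,0,0.03],"twist":[0,0,0],"gripper":-1},{"travel":[0,0,0.02],"twist":[0,0,0],"gripper":-1},{"travel":[0,0,0],"twist":[0,0,0],"gripper":-1}]'
```

```text
time: 35.55
position: [0.6139, 0.0345, 0.0315]
tool_rot: [0.001, 0.755, 0.656, 0.0]
ft_force: [-1.3, 0.0, 4.7]
grip_width: 0.0266
finger_force: 60.3
```

```bash
python3 -m jog '[{"travel":[0,0,0],"twist":[0,0,0],"gripper":-0.3},{"travel":[0,0,0],"twist":[0,0,0],"gripper":-0.2},{"travel":[0,0,0],"twist":[0,0,0],"gripper":-0.1},{"travel":[0,0,0],"twist":[0,0,0],"gripper":0.1},{"travel":[0,0,0],"twist":[0,0,0],"gripper":0.2},{"travel":[0,0,0],"twist":[0,0,0],"gripper":0.2},{"travel":[0,0,-0.2],"twist":[0,0,0],"gripper":0.2},{"travel":[0,0,-0.4],"twist":[0,0,0],"gripper":0.2},{"travel":[0,0,-0.6],"twist":[0,0,0],"gripper":0.2},{"travel":[0,0,-0.6],"twist":[0,0,0],"gripper":0.2},{"travel":[0,0,-0.6],"twist":[0,0,0],"gripper":0.2},{"travel":[0,0,-0.6],"twist":[0,0,0],"gripper":0.2},{"travel":[0,0,-0.6],"twist":[0,0,0],"gripper":0.2},{"travel":[0,0,-0.4],"twist":[0,0,0],"gripper":0.2},{"travel":[0,0,0],"twist":[0,0,0],"gripper":0.2},{"travel":[0,0,0],"twist":[0,0,0],"gripper":0.2}]'; python3 st.py
python3 - <<'E'
from to import *
F=np.array([.7063,-.0215,0])
c=cap('wrist','w9');w=cloud(c);P=w[np.isfinite(w[...,2])];q=np.stack([(P-F)@U,(P-F)@V,P[:,2]],1)
k=q[(q[:,0]>-.16)&(q[:,0]<-.03)&(q[:,1]>-.04)&(q[:,1]<.117)&(q[:,2]>.036)&(q[:,2]<.12)];print(len(k),np.percentile(k,[1,50,99],axis=0).round(3),cv2.minAreaRect((k[:,:2]*1000).astype(np.float32)))
k=q[(abs(q[:,1]-.04)<.05)&(q[:,2]>.1)&(q[:,0]<-.15)&(q[:,2]<.115)];print('front outer',np.percentile(k[:,0],[2,98]))
c=cap('scene','s9');w=cloud(c);a=load('s0');m=(abs(w[...,2]-cloud(a)[...,2])>.01)&(cloud(a)[...,2]>.15)&(cloud(a)[...,0]>.69);print('changed px on top',m.sum())
E
```

```text
time: 37.15
position: [0.6132, 0.0347, 0.2308]
tool_rot: [0.0, 0.755, 0.656, -0.0]
ft_force: [-0.9, 0.2, -1.1]
grip_width: 0.051
finger_force: 0.0
q [-0.019  0.468  1.477 -0.     1.196  0.121] tilt 0.0 side -0.0 [0.613 0.035 0.231]
F [-0.9  0.2 -1.1] w 0.051
3102 [[-0.112 -0.021  0.042]
 [-0.098  0.051  0.055]
 [-0.03   0.101  0.12 ]] ((-71.22447204589844, 44.008140563964844), (82.36448669433594, 144.64031982421875), 0.08158201724290848)
front outer [-0.17950047 -0.17187422]
changed px on top 0
```

The countersink lies flat in the bay with its top at about 0.057, inside the walls. The drawer is at its stop and nothing on the worktable top has moved. Handing in.

```bash
python3 -c "from workcell import finish_job; print(finish_job())"
```

```text
the job is handed in; nothing more can be done
None
```

The job is handed in at about 37 s: the bit case lies flat on the mat, the drawer is fully out, the countersink lies flat in the empty bay, and the plumb bob, hold-down knob and can were not touched.

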